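# Hold the egg basket over the pot

## Robot

A 6-joint arm with a two-finger parallel gripper is mounted at the origin on a cart in front of the work surface, level with it; the furniture and walls round the work are solid. World frame = base frame: x ahead of the robot, y to its left, z up, the work surface at z = 0. Lengths are in m, angles in degrees, forces in N, time in s.
With the tool pointing down it reaches from about 0.325 to 1 m from the base axis. Payload 5.1 kg.
Tool frame: the origin (TCP) lies between the finger pads; the fingertips stand 11 mm ahead of it and the grasp point (between the pads) lies 8 mm behind it; z points along the fingers, y is the line along which they close (so a half turn about z gives the same grasp; the last joint's range is limited). The gripper opens to 85 mm and grips with 20 to 120 N. Pads are 22 mm wide; open, the fingers measure 114 mm over their backs; the gripper's body (76 mm by 85 mm) begins 54 mm behind the grasp point. The pads swing forward as they close: fully open they stand 13 mm farther back than shut.
Start: joints at [-4.733, 7.093, 94.555, -0, 78.352, -4.733], TCP at [0.65, -0, 0.242] pointing down, gripper open.
Joint ranges: [-149.61, 149.61], [-58.7, 133.49], [1.44, 155.28], [-77.14, 257.14], [18.33, 153.61], [-166.67, 166.67]. Speed limits (degrees/s): [147.25, 147.25, 180, 180, 180, 180].

## Interface

Orientations are given as a 3x3 rotation matrix whose columns are the frame's x, y, z axes.
In Python, from plant import readout, optics, workorder, models gives the robot as it stands. The module is installed in compiled form; this text tells all that it offers.
- The arm moves only by the tool play_rows, never from a script. Its argument "plan" is a list of rows, each an object of numbers: "tx", "ty", "tz": the shift along the tool's x, y, z scaled (see below); "ax", "ay", "az": the turn, a rotation vector about the tool's x, y, z scaled (see below); "jaw": the opening, from -1 (shut) to 1 (fully open), so that 0 is half open. In form: [{"tx": .., "ty": .., "tz": .., "ax": .., "ay": .., "az": .., "jaw": ..}, ...]. A call has exactly 8 rows; each row is the pose to reach, as a shift and turn from the pose commanded when the call began, along the tool's axes at that moment, turning the shorter way round; what a row does not reach only later rows make up. The controller multiplies each number of a shift by 400 mm and each number of a turn by pi rad. A row lasts 1/8 s, in which the tool goes at most 62.5 mm and 10.7 degrees, less where a joint would pass 70% of its speed; a pose out of reach is approached as far as the arm can. A call with a number of a shift or a turn outside -1 to 1 is refused whole. A call with a gripper value outside its range is refused whole. The fingers move at their own pace and stop on an object; "grip_force" is the grip in N (left out, the last holds). Time passes only in rows, so rows that repeat a pose let the fingers close, or fill a call up. It gives the time, the measured TCP pose, the force, the opening and the grip force at its end, in the units of the state.
- readout.read_state(): the state, without advancing time (a new reading comes with each control period).
- optics.snapshot(name): name is "scene" or "side" or "wrist"; returns a dict with "img" (400x640x3 uint8, blue, green, red), "vertical_fov" (degrees; the focal length in pixels is half the picture's height over the tangent of half this angle, whatever the lens; pixels are square), "cx", "cy" (the principal point, pixels), "k1" (the pictures are not rectified: a ray, as slopes to the right and down, at radius r is drawn at 1 + k1 r^2 times it, then the intrinsics apply), "pose" (4x4, takes a point from camera to world coordinates). Camera axes: x right, y up, looking along -z (the intrinsics and any distortion apply to the point x, -y, -z); pixel columns grow to the right and rows downward; lengths in m; the calibration is good to about 2 mm. A picture is of the moment at which its call begins. There is no depth.
- workorder.hand_in(): hands the job in; it is judged then, once.
Trained networks look in the newest picture that a camera, given by its name, has taken for a name from the list of things; names that differ only in an ending like _2 or _b are one class to them, and where a whole thing is asked for, a point or a joint stands for the part that bears it (a point fixed in the world has none). Each returns a list of dicts, best first, with "p" (0 to 1); they miss things now and then, are a little off and sometimes report something else, mostly with a low value. They report only what shows in the picture. A call takes as long as a camera call.
- models.find_in(camera, label): "extent" ([left, top, width, height] in pixels, round what is visible of it).
- models.masks_of(camera, label): "region" (400x640 bool, what is visible of it) and "extent" ([left, top, width, height] in pixels, round what is visible of it).
- models.spot_point(camera, label): "centre" ([column, row] in pixels: a listed point, or the origin of a listed thing).
The state is a dict: "t": time; "q": joint angles; "dq": joint speeds; "tau": joint torques, N m; "tool_pos": TCP position; "eef_rot": TCP orientation; "force": force on the tool from outside, world axes, zero at the start; "torque": the same for the moment, N m; "grip_width": opening from 0.0 (shut) to 1.0 (fully open); "finger_force": force on a finger pad.
Only numpy, scipy, OpenCV 4.12 (cv2) and the standard library are available. Lean on these libraries where they do the work, as an engineer would, in place of code of your own. Each camera call takes 0.05 s, during which the arm holds its last target. There are 200 camera calls.

## Task

Lift the wire egg basket up and off its hook, carry it over the row of jars on the wooden board, and finish still holding it in the air just above the steel pot, about 2 cm clear of the rim: level, centred over the pot, its arched handle in line with the pot's two side handles. Do not set it down or lower it in, never let it touch the pot, and keep it still in the gripper when you finish (the program ends while holding it). Leave the pot, the terracotta bowl and the jars standing where they are.

Things in the scene. Friction and masses are not known exactly. Their poses are not given: they have to be found in the camera images.
- basket: round wire basket with 3 eggs fixed in it, 100 mm wide, 50 deep, some 180 to 350 g; origin: centre of its underside, z up. Stiff arched handle in its y-z plane (half turns are equal); the level top bar along y (6 mm wire, +-38 mm) lies 115 mm up. On it, centred, an upright black grip 14 mm (x) by 40 mm (y), 125 to 165 mm up: grasp it from above, across x or y. It hangs by the bar, free to swing
- hook_stand: fixed stand; origin on the worktop below the hook, z up; post at x = +85 mm, 177 mm high, base 150x110x12. Two 7 mm prongs (y = +-25 mm) run from the post to its -x (towards the robot), turning up at x = -14 mm. The basket's bar lies across both, axes parallel. To free it: raise it 25 to 35 mm, draw it along the stand's -x by 90 mm or more (the prongs pass over its rim), only then go up
- hook (a point): trough of the hook, 165 mm above the worktop (centreline of the prongs at their lowest point)
- board: fixed wooden board 290 (x) by 88 (y) by 12 mm, carrying the row of three jars along its x axis; it stands between hook stand and pot; origin at the centre of its underside
- jar_a: loose clip-top glass jar with pebbles, 130 mm high, 66 mm wide, on the board; origin at the centre of its underside. Its top is 142 mm above the worktop.
- jar_b: loose clip-top glass jar with pebbles, 127 mm high, 66 mm wide, on the board; origin at the centre of its underside. Its top is 139 mm above the worktop.
- jar_c: loose clip-top glass jar with pebbles, 85 mm high, 72 mm wide, on the board; origin at the centre of its underside. Its top is 97 mm above the worktop.
- pot: loose empty open steel pot, 160 mm outer diameter, rim 91 mm above its origin, wall 4 mm; origin at the centre of its underside, z up. Its two loop handles stand out along its own +y and -y to 109 mm from the axis, 72 mm up. A half turn about z makes no difference.
- bowl: loose terracotta bowl, pale inside, 195 mm across, 64 mm high, not the target; pot and bowl may have changed places; origin at the centre of its underside

How it is judged (in metres and radians):
On the way, in this order (a step that is already met when the one before it is completed fails the run):
1. the basket is off the hook and in the air (horizontal distance between basket and hook above 0.06 m and contact force between basket and hook_stand below 0.05 N and height (world z) of basket above 0.04 m), for 0.1 s.
2. the basket passes over the row of jars (y of basket in the frame of board between -0.06 and 0.06 m and x of basket in the frame of board between -0.16 and 0.16 m and height (world z) of basket above 0.1 m), for 0.04 s.
At the end, for the whole second after the job is handed in: Basket held in the air only by the fingers, underside 5 to 40 mm above the pot's rim, within 15 mm of its axis, level within 0.12 rad, arch within 0.15 rad of the handles' line, at rest; pot moved under 15 mm, bowl and jars under 20 mm and upright (z of basket in the frame of pot between 0.096 and 0.131 m and horizontal distance between basket and pot below 0.015 m and angle between the y axis of basket and the y axis of pot, either way round below 0.15 rad and angle between basket's own z axis and vertical below 0.12 rad and linear speed of basket below 0.02 m/s and angular speed of basket below 0.15 rad/s and contact force between the fingers and basket above 1 N and contact force between basket and pot below 0.05 N and distance of pot from where it was at the start of the episode below 0.015 m and angle between pot's own z axis and vertical below 0.05 rad and distance of each of bowl, jar_a, jar_b, jar_c from where it was at the start of the episode below 0.02 m and angle between each of jar_a, jar_b, jar_c's own z axis and vertical below 0.1 rad); the arm keeps its last pose, push and grip.
It fails at once if the basket touches the pot (contact force between basket and pot above 0.3 N).
It fails at once if the pot, the bowl or a jar is knocked over or pushed away ((distance of pot from where it was at the start of the episode above 0.03 m or angle between pot's own z axis and vertical above 0.3 rad) or (distance of bowl from where it was at the start of the episode above 0.03 m or angle between bowl's own z axis and vertical above 0.3 rad) or (distance of jar_a from where it was at the start of the episode above 0.03 m or angle between jar_a's own z axis and vertical above 0.3 rad) or (distance of jar_b from where it was at the start of the episode above 0.03 m or angle between jar_b's own z axis and vertical above 0.3 rad) or (distance of jar_c from where it was at the start of the episode above 0.03 m or angle between jar_c's own z axis and vertical above 0.3 rad)).
It fails at once if the basket is dropped or set down (height (world z) of basket below 0.025 m).
It also fails if it takes over 48 s, if anything falls off the work surface, if the arm or the gripper's body presses on something with over 40 N, if the wrist force passes 120 N, or if a joint passes its speed limit or range.

## Working session

There is one attempt and no reset: what is moved stays moved. The work goes in short steps, Python scripts to look and compute and a tool call to move; the robot and the scene stay as the last step left them, time stands still between calls to the robot, and variables do not carry over. Pictures are saved under pics/ and viewed, at most 10 in all, crops included, and the job is handed in when it is done.

Besides the shell and the picture viewer there is one more tool, called after ">>>" in YAML: its name, and indented under it one key for each argument. play_rows: Moves the arm, as the interface text tells. Its arguments: {"type":"object","properties":{"plan":{"type":"array"},"grip_force":{"type":"number"}},"required":["plan"]}

```bash
mkdir -p pics
cat > h.py <<'E'
import numpy as np, cv2
from plant import readout, optics, workorder, models
def K(s):
    f=200/np.tan(np.radians(s["vertical_fov"])/2); return np.array([[f,0,s["cx"]],[0,f,s["cy"]],[0,0,1.]])
def ray(s,uv):
    p=cv2.undistortPoints(np.array([[uv]],float),K(s),np.array([s["k1"],0,0,0.]))[0,0]
    T=np.array(s["pose"]); return T[:3,3],T[:3,:3]@np.array([p[0],-p[1],-1])
def at_z(s,uv,z):
    o,d=ray(s,uv); return o+d*(z-o[2])/d[2]
def proj(s,P):
    T=np.array(s["pose"]); c=(np.atleast_2d(P)-T[:3,3])@T[:3,:3]*[1,-1,-1]
    return cv2.projectPoints(c,np.zeros(3),np.zeros(3),K(s),np.array([s["k1"],0,0,0.]))[0][:,0]
def tri(rs):
    A=np.zeros((3,3));b=np.zeros(3)
    for o,d in rs:
        d=d/np.linalg.norm(d);M=np.eye(3)-np.outer(d,d);A+=M;b+=M@o
    return np.linalg.solve(A,b)
E
python3 - <<'E'
from h import *
import pickle
ims=[];S={}
for n in ["scene","side","wrist"]:
    s=optics.snapshot(n); S[n]=s; cv2.imwrite(f"pics/{n}0.png",s["img"])
    print(n,np.round(s["pose"],3).tolist(),s["vertical_fov"],s["k1"])
    for l in ["basket","hook_stand","hook","board","jar_a","jar_b","jar_c","pot","bowl"]:
        try: r=models.spot_point(n,l)
        except Exception as e: r=[]; print(e)
        print(l,[(np.round(x["centre"]).tolist(),round(x["p"],2)) for x in r[:3]])
pickle.dump(S,open("s0.pkl","wb"))
E
```

```text
scene [[0.526, 0.555, -0.645, -0.292], [-0.851, 0.358, -0.385, -0.482], [0.017, 0.751, 0.66, 0.963], [0.0, 0.0, 0.0, 1.0]] 51.61459033721856 -0.05916641019551852
basket [([228.0, 193.0], 0.95)]
hook_stand [([232.0, 206.0], 0.79), ([350.0, 250.0], 0.43)]
hook [([224.0, 169.0], 0.75)]
board [([290.0, 230.0], 0.82)]
jar_a [([294.0, 220.0], 0.97), ([303.0, 209.0], 0.87), ([275.0, 240.0], 0.68)]
jar_b [([294.0, 220.0], 0.97), ([303.0, 209.0], 0.87), ([275.0, 240.0], 0.68)]
jar_c [([294.0, 220.0], 0.97), ([303.0, 209.0], 0.87), ([275.0, 240.0], 0.68)]
pot [([351.0, 247.0], 0.77), ([294.0, 223.0], 0.71), ([223.0, 172.0], 0.64)]
bowl [([420.0, 293.0], 0.75)]
side [[-0.995, 0.046, -0.088, 0.404], [-0.099, -0.539, 0.836, 0.943], [-0.009, 0.841, 0.541, 0.761], [0.0, 0.0, 0.0, 1.0]] 49.792907153526926 -0.025105691295826876
basket [([321.0, 324.0], 0.58)]
hook_stand [([281.0, 265.0], 0.33)]
hook [([316.0, 284.0], 0.7)]
board [([318.0, 274.0], 0.62)]
jar_a [([281.0, 267.0], 0.92), ([317.0, 267.0], 0.79), ([350.0, 270.0], 0.78)]
jar_b [([281.0, 267.0], 0.92), ([317.0, 267.0], 0.79), ([350.0, 270.0], 0.78)]
jar_c [([281.0, 267.0], 0.92), ([317.0, 267.0], 0.79), ([350.0, 270.0], 0.78)]
pot [([322.0, 221.0], 0.68)]
bowl [([342.0, 181.0], 0.67)]
wrist [[1.0, -0.001, 0.001, 0.65], [0.001, 0.958, 0.287, 0.073], [-0.001, -0.287, 0.958, 0.373], [0.0, 0.0, 0.0, 1.0]] 67.45478892149211 -0.029170656405897534
basket []
hook_stand []
hook [([268.0, 78.0], 0.65)]
board []
jar_a [([187.0, 86.0], 0.93), ([271.0, 76.0], 0.82)]
jar_b [([187.0, 86.0], 0.93), ([271.0, 76.0], 0.82)]
jar_c [([187.0, 86.0], 0.93), ([271.0, 76.0], 0.82)]
pot [([215.0, 252.0], 0.69)]
bowl []
```

View pics/scene0.png

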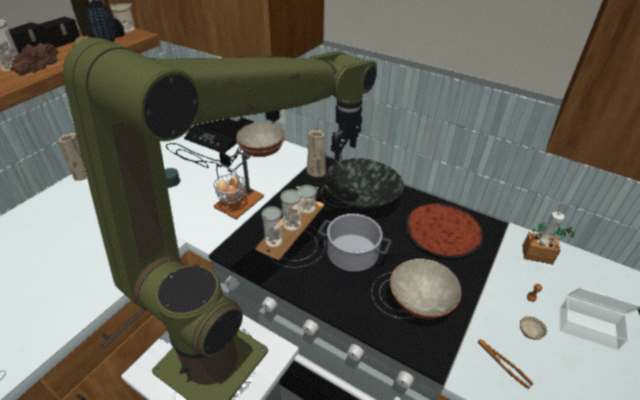

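View pics/side0.png

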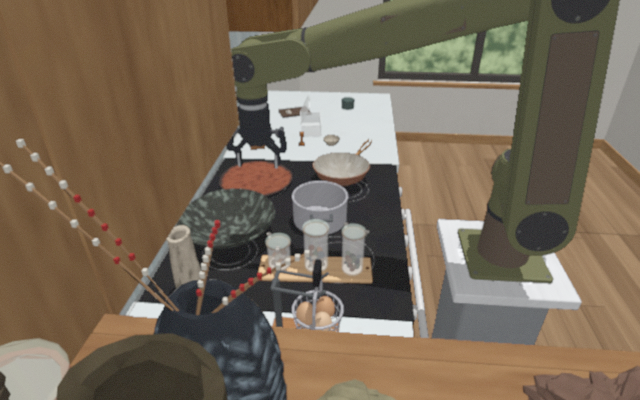

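View pics/wrist0.png

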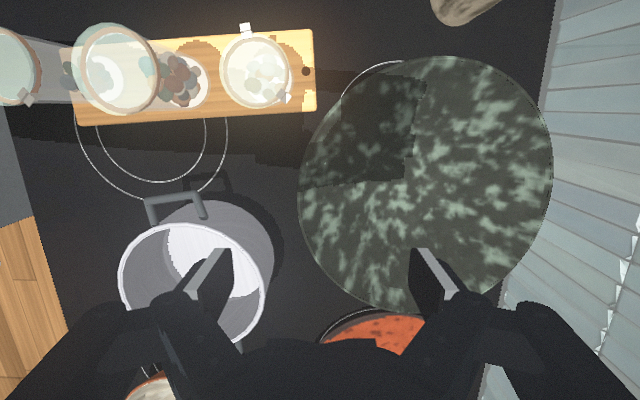

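The scene view shows the basket on its hook at (228,190), the jars at (270–305,200–240), the pot at (353,240) and the bowl at (425,290). In the side view the basket is at (318,310), with its black grip near (317,275). The wrist view shows the board at the top left and the pot rim near (195,285), with one handle at (175,205).

Run:
```python
from h import *
import pickle
S=pickle.load(open("s0.pkl","rb"))
def g(a,b):
    p=tri([ray(S["scene"],a),ray(S["side"],b)]);return np.round(p,3),[np.round(proj(S[n],p)[0]-q,1).tolist() for n,q in(("scene",a),("side",b))]
def sp(n,l,i=0): return models.spot_point(n,l)[i]["centre"]
for l in ["basket","hook","board","pot","bowl","hook_stand"]: print(l,*g(sp("scene",l),sp("side",l)))
for l,z in [("hook",.165),("board",0),("pot",0),("bowl",0),("hook_stand",0)]:
    for n in("scene","side"): print(l,n,at_z(S[n],sp(n,l),z).round(3)[:2])
for n in("scene","side","wrist"):
    for r in models.spot_point(n,"jar_a"): print("jar",n,at_z(S[n],r["centre"],.012).round(3)[:2],round(r["p"],2))
# pot rim in wrist: ellipse of outer edge handpicked
for uv in [(120,262),(265,290),(150,230),(195,222),(240,243)]: print(at_z(S["wrist"],uv,.091).round(3)[:2])
for uv in [(148,198),(203,190),(153,222),(206,216)]: print("h",at_z(S["wrist"],uv,.072).round(3)[:2])
for uv in [(315,30),(315,108),(75,124)]: print("bd",at_z(S["wrist"],uv,.012).round(3)[:2])
for n,(u,v,w,h) in {"scene":(190,120,100,110),"side":(250,235,110,110)}.items():
    cv2.imwrite(f"pics/c_{n}.png",cv2.resize(S[n]["img"][v:v+h,u:u+w],None,fx=5,fy=5,interpolation=cv2.INTER_CUBIC))
a=cv2.imread("pics/c_scene.png")[:550,:400];b=cv2.imread("pics/c_side.png")[:550,100:500]
cv2.imwrite("pics/c.png",np.hstack([a,b]))
```

```text
basket [0.462 0.337 0.065] [[-0.3, 0.2], [-0.5, -0.3]]
hook [0.467 0.335 0.172] [[1.2, -1.0], [2.1, 1.6]]
board [ 0.491  0.105 -0.008] [[-0.5, 0.4], [-0.6, -0.5]]
pot [ 0.506 -0.11   0.012] [[-1.7, 1.8], [-1.9, -1.7]]
bowl [ 0.458 -0.36   0.009] [[-1.8, 2.1], [-1.6, -1.5]]
hook_stand [0.488 0.265 0.101] [[16.5, -17.9], [30.3, 20.8]]
hook scene [0.467 0.341]
hook side [0.472 0.324]
board scene [0.487 0.1  ]
board side [0.489 0.115]
pot scene [ 0.526 -0.106]
pot side [ 0.501 -0.119]
bowl scene [ 0.475 -0.361]
bowl side [ 0.452 -0.366]
hook_stand scene [0.471 0.338]
hook_stand side [0.589 0.09 ]
jar scene [0.52  0.107] 0.97
jar scene [0.582 0.113] 0.87
jar scene [0.413 0.106] 0.68
jar side [0.587 0.111] 0.92
jar side [0.492 0.103] 0.79
jar side [0.409 0.107] 0.78
jar wrist [0.497 0.098] 0.93
jar wrist [0.593 0.107] 0.82
[ 0.435 -0.084]
[ 0.589 -0.117]
[ 0.474 -0.047]
[ 0.522 -0.038]
[ 0.566 -0.061]
h [ 0.467 -0.019]
h [ 0.527 -0.01 ]
h [ 0.467 -0.046]
h [ 0.527 -0.039]
bd [0.644 0.154]
bd [0.643 0.072]
bd [0.355 0.056]
```

View pics/c.png

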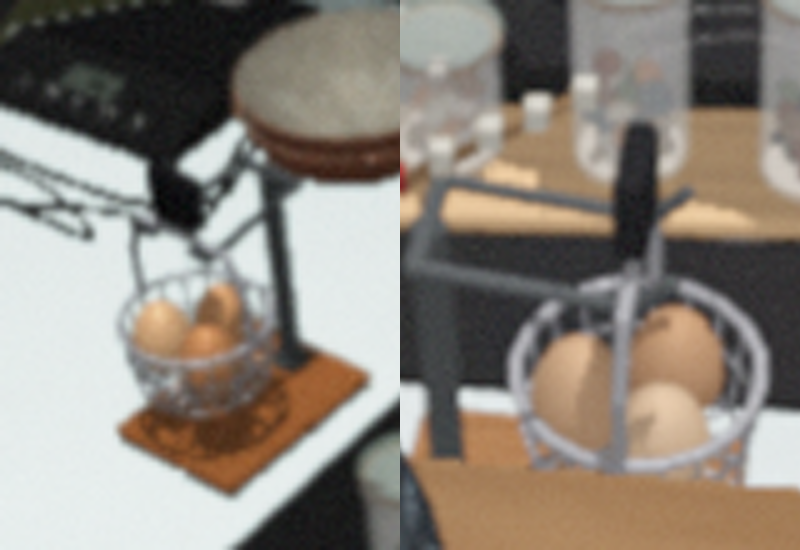

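Run:
```python
from h import *
import pickle
S=pickle.load(open("s0.pkl","rb"))
def g(a,b):
    p=tri([ray(S["scene"],a),ray(S["side"],b)]);return np.round(p,3),[np.round(proj(S[n],p)[0]-q,1).tolist() for n,q in(("scene",a),("side",b))]
print("rocks",*g((35,57),(545,380)));print("vase",*g((97,22),(215,330)));print("bowl2",*g((260,138),(28,372)))
print("griptop",*g((223.5,154),(314,261))) 
for uv in [(214,206.4),(236.4,218.4),(264,195.6)]: print("base",at_z(S["scene"],uv,.012).round(3))
for uv in [(278,272),(274,288),(310,295)]: print("prong",at_z(S["side"],uv,.165).round(3))
print(readout.read_state()["eef_rot"])
```

```text
rocks [0.257 0.773 0.52 ] [[9.1, -0.7], [41.0, 12.9]]
vase [0.469 0.789 0.562] [[2.7, -2.9], [16.5, 14.3]]
bowl2 [0.932 0.529 0.039] [[7.8, -13.4], [29.4, 22.8]]
griptop [0.471 0.332 0.227] [[1.0, -0.9], [1.8, 1.4]]
base [0.428 0.38  0.012]
base [0.424 0.275 0.012]
base [0.568 0.27  0.012]
prong [0.552 0.297 0.165]
prong [0.552 0.343 0.165]
prong [0.48  0.355 0.165]
[[-2.24767538e-05  1.00000000e+00 -1.06070701e-05]
 [ 1.00000000e+00  2.24768428e-05  8.39710398e-06]
 [ 8.39734239e-06 -1.06068813e-05 -1.00000000e+00]]
```

>>> play_rows:
  plan:
    - {"tx":0.1,"ty":-0.06,"tz":-0.08,"ax":0,"ay":0,"az":0,"jaw":1}
    - {"tx":0.2,"ty":-0.12,"tz":-0.16,"ax":0,"ay":0,"az":0,"jaw":1}
    - {"tx":0.3,"ty":-0.18,"tz":-0.24,"ax":0,"ay":0,"az":0,"jaw":1}
    - {"tx":0.4,"ty":-0.24,"tz":-0.3,"ax":0,"ay":0,"az":0,"jaw":1}
    - {"tx":0.5,"ty":-0.3,"tz":-0.3,"ax":0,"ay":0,"az":0,"jaw":1}
    - {"tx":0.6,"ty":-0.37,"tz":-0.3,"ax":0,"ay":0,"az":0,"jaw":1}
    - {"tx":0.7,"ty":-0.42,"tz":-0.3,"ax":0,"ay":0,"az":0,"jaw":1}
    - {"tx":0.75,"ty":-0.45,"tz":-0.3,"ax":0,"ay":0,"az":0,"jaw":1}

```text
t: 3.75
tool_pos: [0.4688, 0.3017, 0.3626]
eef_rot: [[-0.002, 1.0, 0.0], [1.0, 0.002, 0.0], [0.0, 0.0, -1.0]]
force: [0.6, -0.2, -1.3]
grip_width: 0.997
finger_force: 0.0
```

Run:
```python
from h import *
import pickle
s=optics.snapshot("wrist"); cv2.imwrite("pics/w1.png",s["img"]); pickle.dump(s,open("w1.pkl","wb"))
r=readout.read_state(); print(r["t"],r["tool_pos"],np.round(r["eef_rot"],3).tolist(),r["dq"])
for l,z in [("hook",.165),("basket",.0565),("jar_a",.012),("pot",0),("hook_stand",0)]:
    for x in models.spot_point("wrist",l): print(l,np.round(x["centre"]),at_z(s,x["centre"],z).round(3),round(x["p"],2))
```

```text
3.8 [0.46778501 0.30313053 0.36252136] [[-0.004, 1.0, -0.001], [1.0, 0.004, 0.002], [0.002, -0.001, -1.0]] [-2.69047129  0.20896949 -0.16075123 -1.66018712 -0.01533895 -3.76817653]
hook [318. 147.] [0.465 0.333 0.165] 0.79
basket [323. 136.] [0.472 0.335 0.056] 0.66
basket [392. 263.] [0.585 0.132 0.056] 0.36
jar_a [389. 263.] [0.593 0.106 0.012] 0.85
jar_a [284. 266.] [0.404 0.101 0.012] 0.65
jar_a [334. 267.] [0.494 0.099 0.012] 0.63
```

View pics/w1.png

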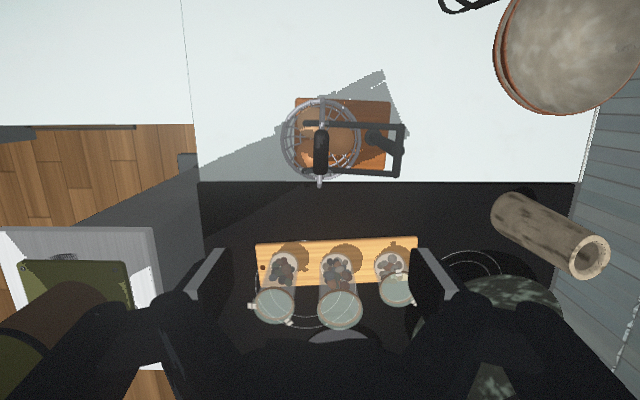

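The wrist view shows the basket's black grip at (321,130–172). The prongs run right from (305,123) and (330,172) to the crossbar at x≈400, and the jars are below at (273,298), (340,303) and (395,288).

Run:
```python
from h import *
import pickle
s=pickle.load(open("w1.pkl","rb"))
c=s["img"][90:190,270:420]; cv2.imwrite("pics/w1c.png",cv2.resize(c,None,fx=5,fy=5,interpolation=cv2.INTER_CUBIC))
print(np.round(s["pose"],3).tolist())
for uv in [(305,123),(400,126),(403,124),(398,177),(332,172)]: print(at_z(s,uv,.165).round(4))
for uv in [(321,130),(321,172),(315,150),(328,150)]: print("grip",at_z(s,uv,.221).round(4))
```

```text
[[1.0, -0.003, -0.0, 0.468], [0.003, 0.958, 0.287, 0.375], [-0.001, -0.287, 0.958, 0.493], [0.0, 0.0, 0.0, 1.0]]
[0.4517 0.3587 0.165 ]
[0.5536 0.356  0.165 ]
[0.5566 0.3581 0.165 ]
[0.5556 0.3    0.165 ]
[0.4813 0.3055 0.165 ]
grip [0.4688 0.3554 0.221 ]
grip [0.4689 0.3173 0.221 ]
grip [0.4634 0.3376 0.221 ]
grip [0.4752 0.3376 0.221 ]
```

View pics/w1c.png

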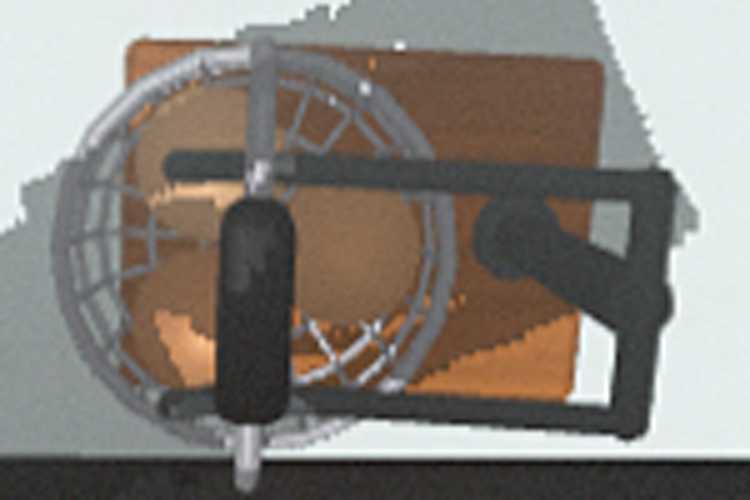

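>>> play_rows:
  plan:
    - {"tx":0.06,"ty":0,"tz":0.0,"ax":0,"ay":0,"az":0.014,"jaw":1}
    - {"tx":0.0925,"ty":-0.0025,"tz":0.06,"ax":0,"ay":0,"az":0.014,"jaw":1}
    - {"tx":0.0925,"ty":-0.0025,"tz":0.15,"ax":0,"ay":0,"az":0.014,"jaw":1}
    - {"tx":0.0925,"ty":-0.0025,"tz":0.24,"ax":0,"ay":0,"az":0.014,"jaw":1}
    - {"tx":0.0925,"ty":-0.0025,"tz":0.32,"ax":0,"ay":0,"az":0.014,"jaw":1}
    - {"tx":0.0925,"ty":-0.0025,"tz":0.38,"ax":0,"ay":0,"az":0.014,"jaw":1}
    - {"tx":0.0925,"ty":-0.0025,"tz":0.415,"ax":0,"ay":0,"az":0.014,"jaw":1}
    - {"tx":0.0925,"ty":-0.0025,"tz":0.415,"ax":0,"ay":0,"az":0.014,"jaw":1}

```text
t: 5.05
tool_pos: [0.4689, 0.3361, 0.1953]
eef_rot: [[0.045, 0.999, -0.002], [0.999, -0.045, -0.001], [-0.001, -0.002, -1.0]]
force: [-0.4, 1.6, -0.3]
grip_width: 1.004
finger_force: 0.0
```

Run:
```python
from h import *
import pickle
s=optics.snapshot("wrist"); a=s["img"][100:400,120:520]
t=optics.snapshot("side"); b=t["img"][220:350,240:400]
cv2.imwrite("pics/w2.png",np.hstack([a,cv2.resize(b,(369,300))]))
r=readout.read_state(); print(r["tool_pos"],r["force"])
```

```text
[0.46976808 0.33699167 0.19748305] [-0.60267427  0.49809866 -0.53618144]
```

View pics/w2.png

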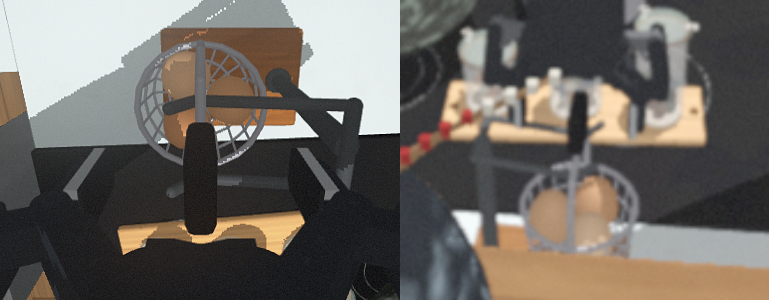

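In the wrist crop the grip (x≈201) sits midway between the fingers (x≈85 and x≈315), and in the side crop the heights line up. Closing the gripper.

>>> play_rows:
  plan:
    - {"tx":0,"ty":0,"tz":0,"ax":0,"ay":0,"az":0,"jaw":0.2}
    - {"tx":0,"ty":0,"tz":0,"ax":0,"ay":0,"az":0,"jaw":-0.3}
    - {"tx":0,"ty":0,"tz":0,"ax":0,"ay":0,"az":0,"jaw":-1}
    - {"tx":0,"ty":0,"tz":0,"ax":0,"ay":0,"az":0,"jaw":-1}
    - {"tx":0,"ty":0,"tz":0,"ax":0,"ay":0,"az":0,"jaw":-1}
    - {"tx":0,"ty":0,"tz":0,"ax":0,"ay":0,"az":0,"jaw":-1}
    - {"tx":0,"ty":0,"tz":0,"ax":0,"ay":0,"az":0,"jaw":-1}
    - {"tx":0,"ty":0,"tz":0,"ax":0,"ay":0,"az":0,"jaw":-1}
  grip_force: 70

```text
t: 6.15
tool_pos: [0.469, 0.337, 0.1965]
eef_rot: [[0.044, 0.999, 0.0], [0.999, -0.044, 0.0], [0.0, 0.0, -1.0]]
force: [-1.4, -0.8, 3.2]
grip_width: 0.152
finger_force: 68.6
```

>>> play_rows:
  plan:
    - {"tx":0,"ty":0,"tz":-0.025,"ax":0,"ay":0,"az":0,"jaw":-1}
    - {"tx":0,"ty":0,"tz":-0.05,"ax":0,"ay":0,"az":0,"jaw":-1}
    - {"tx":0,"ty":0,"tz":-0.074,"ax":0,"ay":0,"az":0,"jaw":-1}
    - {"tx":0,"ty":0,"tz":-0.074,"ax":0,"ay":0,"az":0,"jaw":-1}
    - {"tx":0,"ty":0,"tz":-0.074,"ax":0,"ay":0,"az":0,"jaw":-1}
    - {"tx":0,"ty":-0.03,"tz":-0.074,"ax":0,"ay":0,"az":0,"jaw":-1}
    - {"tx":0,"ty":-0.06,"tz":-0.074,"ax":0,"ay":0,"az":0,"jaw":-1}
    - {"tx":0,"ty":-0.09,"tz":-0.074,"ax":0,"ay":0,"az":0,"jaw":-1}

```text
t: 7.15
tool_pos: [0.4318, 0.3386, 0.2256]
eef_rot: [[0.044, 0.999, -0.001], [0.999, -0.044, -0.0], [-0.0, -0.001, -1.0]]
force: [0.4, 1.1, -3.0]
grip_width: 0.155
finger_force: 68.4
```

>>> play_rows:
  plan:
    - {"tx":0,"ty":-0.04,"tz":0,"ax":0,"ay":0,"az":0,"jaw":-1}
    - {"tx":0,"ty":-0.08,"tz":0,"ax":0,"ay":0,"az":0,"jaw":-1}
    - {"tx":0,"ty":-0.12,"tz":0,"ax":0,"ay":0,"az":0,"jaw":-1}
    - {"tx":0,"ty":-0.16,"tz":0,"ax":0,"ay":0,"az":0,"jaw":-1}
    - {"tx":0,"ty":-0.19,"tz":0,"ax":0,"ay":0,"az":0,"jaw":-1}
    - {"tx":0,"ty":-0.2,"tz":0,"ax":0,"ay":0,"az":0,"jaw":-1}
    - {"tx":0,"ty":-0.2,"tz":0,"ax":0,"ay":0,"az":0,"jaw":-1}
    - {"tx":0,"ty":-0.2,"tz":-0.03,"ax":0,"ay":0,"az":0,"jaw":-1}

```text
t: 8.15
tool_pos: [0.3529, 0.3416, 0.2372]
eef_rot: [[0.044, 0.999, -0.002], [0.999, -0.044, -0.002], [-0.002, -0.002, -1.0]]
force: [-0.2, 0.4, -3.0]
grip_width: 0.153
finger_force: 68.4
```

>>> play_rows:
  plan:
    - {"tx":0,"ty":0,"tz":-0.06,"ax":0,"ay":0,"az":0,"jaw":-1}
    - {"tx":0,"ty":0,"tz":-0.12,"ax":0,"ay":0,"az":0,"jaw":-1}
    - {"tx":0,"ty":0,"tz":-0.18,"ax":0,"ay":0,"az":0,"jaw":-1}
    - {"tx":0,"ty":0,"tz":-0.23,"ax":0,"ay":0,"az":0,"jaw":-1}
    - {"tx":0,"ty":0,"tz":-0.26,"ax":0,"ay":0,"az":0,"jaw":-1}
    - {"tx":0,"ty":0,"tz":-0.27,"ax":0,"ay":0,"az":0,"jaw":-1}
    - {"tx":0,"ty":0,"tz":-0.27,"ax":0,"ay":0,"az":0,"jaw":-1}
    - {"tx":0,"ty":0,"tz":-0.27,"ax":0,"ay":0,"az":0,"jaw":-1}

```text
t: 9.15
tool_pos: [0.3528, 0.3419, 0.3448]
eef_rot: [[0.044, 0.999, -0.002], [0.999, -0.044, -0.001], [-0.001, -0.001, -1.0]]
force: [1.1, 0.2, -1.9]
grip_width: 0.155
finger_force: 68.5
```

Run:
```python
from h import *
r=readout.read_state(); print(r["t"],r["tool_pos"],np.round(r["eef_rot"],3).tolist(),r["force"],r["torque"],r["finger_force"])
a=optics.snapshot("scene")["img"][80:330,130:480]
b=optics.snapshot("side")["img"][130:380,200:550]
cv2.imwrite("pics/m3.png",np.hstack([a,b]))
for n in("scene","side"):
  for x in models.spot_point(n,"basket")[:1]: print(n,x)
```

```text
9.15 [0.35282164 0.34185895 0.34476016] [[0.044, 0.999, -0.002], [0.999, -0.044, -0.001], [-0.001, -0.001, -1.0]] [ 1.0663493   0.1634359  -1.88240426] [0.02026694 0.00099069 0.01886771] 68.47699284553528
scene {'centre': [193.9, 178.4], 'p': 0.95}
side {'centre': [382.1, 277.1], 'p': 0.66}
```

View pics/m3.png

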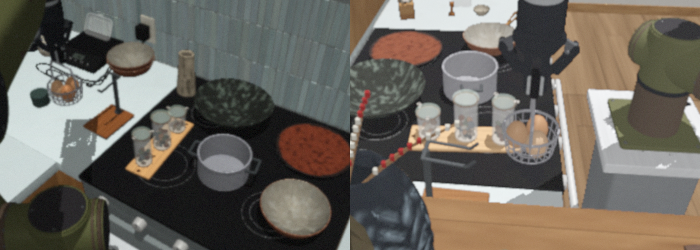

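Both crops show the basket hanging in the gripper clear of the hook: at (65,90) in the scene crop and (530,135) in the side crop. The pot and jars are untouched. Next I'm refining the pot pose from masks.

Run:
```python
from h import *
import pickle
from scipy.optimize import minimize
S=pickle.load(open("s0.pkl","rb"))["wrist"]
W=[]
for n in("scene","side"):
    s=optics.snapshot(n); m=models.masks_of(n,"pot")[0]; print(n,m["extent"],m["p"]); W.append((n,s,m["region"].astype(np.uint8)))
a=np.linspace(0,2*np.pi,60)
def sil(s,p):
    x,y,w=p; c,si=np.cos(w),np.sin(w); R=np.array([[c,-si,0],[si,c,0],[0,0,1]])
    T=lambda P:np.round(16*8*0+proj(s,P@R.T+[x,y,0])*16).astype(np.int32)
    im=np.zeros((400,640),np.uint8)
    circ=np.vstack([np.c_[.08*np.cos(a),.08*np.sin(a),z+0*a] for z in(0,.091)])
    cv2.fillConvexPoly(im,cv2.convexHull(T(circ)),1,cv2.LINE_8,4)
    for sg in(1,-1):
        h=np.array([[u,sg*v,.072] for u,v in((-.03,.07),(-.03,.109),(.03,.109),(.03,.07))])
        cv2.fillConvexPoly(im,T(h),1,cv2.LINE_8,4)
    return im
def cost(p,ws): return sum(cv2.GaussianBlur((sil(s,p)-m.astype(float)),(0,0),1.5).__pow__(2).sum() for _,s,m in ws)
for ws in ([W[0]],[W[1]],W):
    r=minimize(cost,[.511,-.115,.14],args=(ws,),method="Nelder-Mead",options=dict(initial_simplex=[[.511,-.115,.14],[.526,-.115,.14],[.511,-.1,.14],[.511,-.115,.3]]))
    print([w[0] for w in ws],r.x.round(4),round(r.fun),[int((sil(s,r.x)!=m).sum()) for _,s,m in ws],[int(m.sum()) for *_,m in ws])
# wrist0 rim fit
pts=np.array([at_z(S,uv,.091)[:2] for uv in [(120,262),(265,290),(150,230),(195,222),(240,243),(118,285),(129,305)]])
r=minimize(lambda c:((np.hypot(*(pts-c).T)-.08)**2).sum(),[.51,-.11]);print(r.x.round(4),(np.hypot(*(pts-r.x).T)).round(4))
w=S["img"][180:370,90:320];cv2.imwrite("pics/pw.png",cv2.resize(w,None,fx=3,fy=3,interpolation=cv2.INTER_CUBIC))
```

```text
scene [315.9, 210.5, 75.4, 59.7] 0.57
side [290.7, 183.4, 54.9, 47.7] 0.87
['scene'] [ 0.5127 -0.1185  0.0935] 91 [293] [2733]
['side'] [ 0.5096 -0.1355  0.1712] 326 [496] [2172]
['scene', 'side'] [ 0.5102 -0.1232  0.1308] 503 [313, 535] [2733, 2172]
[ 0.5093 -0.1174] [0.081  0.08   0.0784 0.0802 0.0801 0.0822 0.0776]
```

View pics/pw.png

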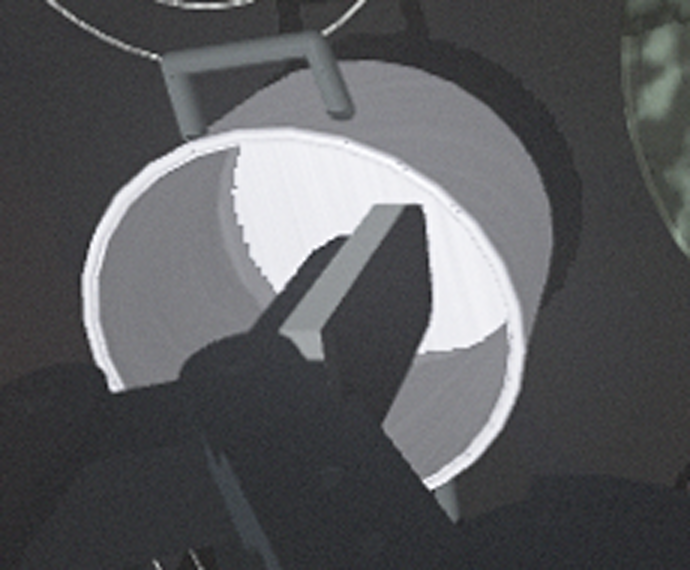

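The pot rim is sharp here, running through (83,280), (245,130), (525,340) and (432,490) in the crop. The handle bar's outer edge goes from (163,58) to (320,33).

Run:
```python
from h import *
import pickle
from scipy.optimize import minimize
S=pickle.load(open("s0.pkl","rb"))["wrist"]
C=np.array([(83,280),(108,387),(150,165),(245,129),(340,139),(440,198),(510,290),(525,340),(512,410),(470,470),(434,490)])
f=lambda c:(90+(c[0]+.5)/3-.5,180+(c[1]+.5)/3-.5)
pts=np.array([at_z(S,f(c),.091)[:2] for c in C])
r=minimize(lambda c:((np.hypot(*(pts-c).T)-.08)**2).sum(),[.51,-.11]);print(r.x.round(4),(np.hypot(*(pts-r.x).T)).round(4))
h=[at_z(S,f(c),.077)[:2] for c in [(163,56),(320,32)]]
m=sum(h)/2; d=m-r.x; print(np.round(h,4),m,np.hypot(*d),np.degrees(np.arctan2(-d[0],d[1])),np.degrees(np.arctan2(*(h[1]-h[0])[::-1])))
```

```text
[ 0.5074 -0.1203] [0.081  0.0811 0.0813 0.0818 0.081  0.0784 0.0796 0.0813 0.0811 0.0821
 0.0808]
[[ 0.4652 -0.0175]
 [ 0.5216 -0.0088]] [ 0.49343316 -0.0131326 ] 0.1081138209443616 7.427243567636548 8.754112411592773
```

>>> play_rows:
  plan:
    - {"tx":-0.04,"ty":0.016,"tz":0,"ax":0,"ay":0,"az":0,"jaw":-1}
    - {"tx":-0.11,"ty":0.042,"tz":0,"ax":0,"ay":0,"az":0,"jaw":-1}
    - {"tx":-0.19,"ty":0.073,"tz":0,"ax":0,"ay":0,"az":0,"jaw":-1}
    - {"tx":-0.27,"ty":0.104,"tz":0,"ax":0,"ay":0,"az":0,"jaw":-1}
    - {"tx":-0.35,"ty":0.135,"tz":0,"ax":0,"ay":0,"az":0,"jaw":-1}
    - {"tx":-0.43,"ty":0.166,"tz":0,"ax":0,"ay":0,"az":0,"jaw":-1}
    - {"tx":-0.51,"ty":0.197,"tz":0,"ax":0,"ay":0,"az":0,"jaw":-1}
    - {"tx":-0.59,"ty":0.228,"tz":0,"ax":0,"ay":0,"az":0,"jaw":-1}

```text
t: 10.55
tool_pos: [0.4339, 0.1002, 0.3461]
eef_rot: [[0.045, 0.999, 0.001], [0.999, -0.045, -0.0], [-0.0, 0.001, -1.0]]
force: [0.1, -0.7, -3.0]
grip_width: 0.157
finger_force: 68.4
```

>>> play_rows:
  plan:
    - {"tx":-0.08,"ty":0.031,"tz":0,"ax":0,"ay":0,"az":-0.01,"jaw":-1}
    - {"tx":-0.16,"ty":0.062,"tz":0,"ax":0,"ay":0,"az":-0.02,"jaw":-1}
    - {"tx":-0.24,"ty":0.093,"tz":0,"ax":0,"ay":0,"az":-0.03,"jaw":-1}
    - {"tx":-0.32,"ty":0.124,"tz":0,"ax":0,"ay":0,"az":-0.04,"jaw":-1}
    - {"tx":-0.4,"ty":0.155,"tz":0,"ax":0,"ay":0,"az":-0.05,"jaw":-1}
    - {"tx":-0.47,"ty":0.182,"tz":0,"ax":0,"ay":0,"az":-0.058,"jaw":-1}
    - {"tx":-0.52,"ty":0.2,"tz":0,"ax":0,"ay":0,"az":-0.058,"jaw":-1}
    - {"tx":-0.544,"ty":0.21,"tz":0,"ax":0,"ay":0,"az":-0.058,"jaw":-1}

```text
t: 11.55
tool_pos: [0.5081, -0.12, 0.3459]
eef_rot: [[-0.136, 0.991, -0.0], [0.991, 0.136, 0.0], [0.0, -0.0, -1.0]]
force: [0.1, 1.3, -2.2]
grip_width: 0.154
finger_force: 68.4
```

>>> play_rows:
  plan:
    - {"tx":0,"ty":0,"tz":0,"ax":0,"ay":0,"az":0,"jaw":-1}
    - {"tx":0,"ty":0,"tz":0.02,"ax":0,"ay":0,"az":0,"jaw":-1}
    - {"tx":0,"ty":0,"tz":0.05,"ax":0,"ay":0,"az":0,"jaw":-1}
    - {"tx":0,"ty":0,"tz":0.08,"ax":0,"ay":0,"az":0,"jaw":-1}
    - {"tx":0,"ty":0,"tz":0.11,"ax":0,"ay":0,"az":0,"jaw":-1}
    - {"tx":0,"ty":0,"tz":0.13,"ax":0,"ay":0,"az":0,"jaw":-1}
    - {"tx":0,"ty":0,"tz":0.13,"ax":0,"ay":0,"az":0,"jaw":-1}
    - {"tx":0,"ty":0,"tz":0.13,"ax":0,"ay":0,"az":0,"jaw":-1}

```text
t: 12.55
tool_pos: [0.5084, -0.1189, 0.2944]
eef_rot: [[-0.138, 0.99, 0.001], [0.99, 0.138, -0.0], [-0.0, 0.001, -1.0]]
force: [0.3, -0.4, -3.2]
grip_width: 0.156
finger_force: 68.4
```

Run:
```python
from h import *
r=readout.read_state(); R=np.array(r["eef_rot"]);print(r["t"],r["tool_pos"],R.round(3).tolist(),r["force"],r["finger_force"])
out=[]
# predicted rims: basket rim circle (z=+.05) at TCP xy, pot rim, for overlay
th=np.linspace(0,2*np.pi,40)
p=np.array(r["tool_pos"]);bz=p[2]-.140
rs=[]
for n,(u,v) in {"scene":(260,130),"side":(240,130)}.items():
    s=optics.snapshot(n); im=s["img"].copy()
    q=models.spot_point(n,"basket")
    if q: print(n,q[0]["p"],q[0]["centre"],at_z(s,q[0]["centre"],bz).round(4)); rs.append(ray(s,q[0]["centre"]))
    im=cv2.resize(im,None,fx=3,fy=3,interpolation=cv2.INTER_CUBIC)
    for P,c in [(np.c_[p[0]+.05*np.cos(th),p[1]+.05*np.sin(th),bz+.05+0*th],(0,255,0)),(np.c_[.508+.08*np.cos(th),-.119+.08*np.sin(th),.091+0*th],(255,255,0)),(np.array([[.508,-.119,0]])+np.array([[.109*np.sin(np.radians(8))*-k,.109*np.cos(np.radians(8))*k,.072] for k in(1,-1)]),(0,0,255))]:
        for a,b in proj(s,P)*3+1: cv2.circle(im,(int(a),int(b)),2,c,-1)
    out.append(im[v*3:v*3+450,u*3:u*3+395])
if len(rs)==2: print("tri",tri(rs))
cv2.imwrite("pics/f4.png",np.hstack(out))
```

```text
12.55 [ 0.50841865 -0.11889319  0.294405  ] [[-0.138, 0.99, 0.001], [0.99, 0.138, -0.0], [-0.0, 0.001, -1.0]] [ 0.32842171 -0.3796526  -3.19268731] 68.36163640022278
scene 0.9 [354.9, 216.3] [ 0.5069 -0.1183  0.1544]
side 0.75 [322.3, 174.7] [ 0.4998 -0.1295  0.1544]
tri [ 0.49981184 -0.12081989  0.16012529]
```

View pics/f4.png

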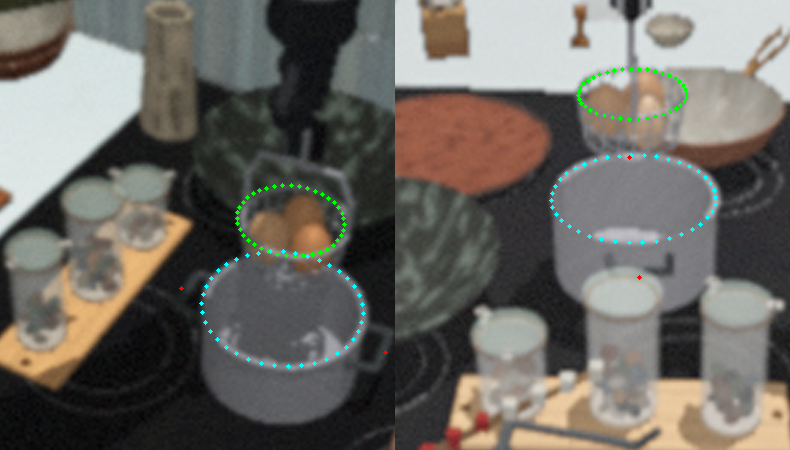

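The overlays match both views: the basket rim (green) and the pot rim (cyan) sit on their outlines, and the basket hangs level and centred. Lowering the last 43 mm.

>>> play_rows:
  plan:
    - {"tx":0,"ty":0,"tz":0.02,"ax":0,"ay":0,"az":0,"jaw":-1}
    - {"tx":0,"ty":0,"tz":0.045,"ax":0,"ay":0,"az":0,"jaw":-1}
    - {"tx":0,"ty":0,"tz":0.07,"ax":0,"ay":0,"az":0,"jaw":-1}
    - {"tx":0,"ty":0,"tz":0.09,"ax":0,"ay":0,"az":0,"jaw":-1}
    - {"tx":0,"ty":0,"tz":0.105,"ax":0,"ay":0,"az":0,"jaw":-1}
    - {"tx":0,"ty":0,"tz":0.105,"ax":0,"ay":0,"az":0,"jaw":-1}
    - {"tx":0,"ty":0,"tz":0.105,"ax":0,"ay":0,"az":0,"jaw":-1}
    - {"tx":0,"ty":0,"tz":0.105,"ax":0,"ay":0,"az":0,"jaw":-1}

```text
t: 13.75
tool_pos: [0.5084, -0.1189, 0.2525]
eef_rot: [[-0.138, 0.99, 0.001], [0.99, 0.138, -0.0], [-0.0, 0.001, -1.0]]
force: [-0.2, -0.2, -2.5]
grip_width: 0.156
finger_force: 68.4
```

>>> play_rows:
  plan:
    - {"tx":0,"ty":0,"tz":0,"ax":0,"ay":0,"az":0,"jaw":-1}
    - {"tx":0,"ty":0,"tz":0,"ax":0,"ay":0,"az":0,"jaw":-1}
    - {"tx":0,"ty":0,"tz":0,"ax":0,"ay":0,"az":0,"jaw":-1}
    - {"tx":0,"ty":0,"tz":0,"ax":0,"ay":0,"az":0,"jaw":-1}
    - {"tx":0,"ty":0,"tz":0,"ax":0,"ay":0,"az":0,"jaw":-1}
    - {"tx":0,"ty":0,"tz":0,"ax":0,"ay":0,"az":0,"jaw":-1}
    - {"tx":0,"ty":0,"tz":0,"ax":0,"ay":0,"az":0,"jaw":-1}
    - {"tx":0,"ty":0,"tz":0,"ax":0,"ay":0,"az":0,"jaw":-1}

```text
t: 14.75
tool_pos: [0.5082, -0.1188, 0.2519]
eef_rot: [[-0.138, 0.99, 0.0], [0.99, 0.138, -0.0], [-0.0, 0.0, -1.0]]
force: [0.1, -0.2, -1.8]
grip_width: 0.155
finger_force: 68.4
```

Run:
```python
from h import *
r=readout.read_state(); p=np.array(r["tool_pos"]);bz=p[2]-.14
print(r["t"],p,r["force"],r["finger_force"],max(map(abs,r["dq"])))
rs=[]
for n in("scene","side"):
    s=optics.snapshot(n); q=models.spot_point(n,"basket")[0]; print(n,q["p"],at_z(s,q["centre"],bz)); rs.append(ray(s,q["centre"]))
print(tri(rs))
```

```text
14.75 [ 0.50820032 -0.11879195  0.25193148] [ 0.12975028 -0.24793115 -1.75589145] 68.37466835975647 0.12742089174991222
scene 0.96 [ 0.50591069 -0.12320442  0.11193148]
side 0.75 [ 0.50372774 -0.14927928  0.11193148]
[ 0.49967605 -0.12777648  0.12255965]
```

```bash
python3 -c "
from plant import workorder; print(workorder.hand_in())"
```

```text
the job is handed in; nothing more can be done
None
```

I lifted the basket off its hook, carried it over the jars and handed the job in with it still held over the pot, by my estimate about 2 cm above the rim, centred and in line with the handles; no verdict came back.

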